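# Make up the checker's and the carton tool trays

## Task

Make up the two shadow trays for the shift: the probe thermometer, the tally counter and the date stamp go into the green checker's tray, the marker pen and the orange safety cutter into the blue carton tray. Lay each tool in the cut-out of its own outline, the right way round, so that it lies flat on the yellow floor of the cut-out, and leave the roll of tape where it lies.

Things in the scene. Friction and masses are not known exactly. Their poses are not given: they have to be found in the camera images.
- green_tray: Checker's tool tray, fixed: dark green plate 160 x 236 mm (its x, y), 16 mm thick, three cut-outs 6 mm deep, their yellow floor 10 mm above the underside; they leave 6 to 8 mm round each tool. Origin: centre of the underside; z up, y along the long side, away from the robot. Seated, a tool's x, y axes lie along the tray's, its origin on the floor (z 10 mm) at the place given with the tool.
- blue_tray: Carton tool tray, fixed: blue plate 136 x 176 mm (its x, y), 16 mm thick, two cut-outs 6 mm deep, their yellow floor 10 mm above the underside; they leave 6 to 8 mm round each tool. Origin: centre of the underside; z up, y along the long side, away from the robot. Seated, a tool's x, y axes lie along the tray's, its origin on the floor (z 10 mm) at the place given with the tool.
- thermometer: Probe thermometer lying flat, 194 mm long (its y), 60 g: white head 26 wide, 72 long, 17 mm high at the +y end, thin steel probe (weightless) to -y. Origin: underside, middle of the whole length; hold the head across x at its centre (0, +61) mm. Place in the green tray: x, y = (46, 0) mm, head to tray +y.
- counter: Grey tally counter lying flat, 70 g: round body 44 mm across, 25 mm high, its centre at (-5, -12) mm from the origin; thumb lever on its +x side (to x = 27), thin wire ring to +y (to y = 33). Origin: underside, middle of the 54 x 67 mm outline. Hold the body obliquely, at its (-x, +y) and (+x, -y) sides, clear of both. Place in the green tray: (-34, -50) mm, ring to tray +y.
- stamp: Date stamp standing upright, 110 g: open black frame 36 x 52 mm, above it a green cap 40 x 56 mm (x, y) from 54 to 80 mm height, which does not give. Origin: centre of the underside. Hold the cap across x (40 mm). Place in the green tray: (-34, 52) mm, upright; also good turned by half a turn.
- marker: White marker pen with red cap and end, lying flat, 17 x 135 x 16 mm, long axis y, 20 g. Origin: underside at mid-length. Hold it across x near the middle. Place in the blue tray: (-38, 0) mm; also good turned by half a turn.
- cutter: Orange one-piece safety cutter lying flat, 15 mm thick, 130 mm long (y -65 to 65), 60 g: straight handle 22 mm wide (x -11 to 11) up to y = 24, then a hooked nose (x -11 to 26) to y = 65. Origin: underside, on the handle's axis at mid-length. Hold the handle across x at y = 0. Place in the blue tray: (14, 0) mm, nose to tray +y.
- tape_roll: Spare roll of brown tape, a bystander: loose, lying flat, 90 mm across, 48 mm high. Origin: centre of the underside. (Not listed: the heap of buns between the robot and the work is fixed, 293 mm high, and ends 0.475 m from the base axis straight ahead, 0.42 m elsewhere. Go over it or round it.)

How it is judged:
By the outcome, as a careful person would: the job done as asked, in the order asked, and still so for the second after the job is handed in, with the robot touching nothing.
It also fails if it takes over 141 s, if anything falls off the work surface, if the arm or the gripper's body presses on something with over 40 N, if the wrist force passes 120 N, or if a joint passes its speed limit or range.

## Robot

A 6-joint arm with a two-finger parallel gripper is mounted at the origin on the work surface; the furniture and walls round the work are solid. World frame = base frame: x ahead of the robot, y to its left, z up, the work surface at z = 0. Lengths are in m, angles in rad, forces in N, time in s.
With the tool pointing down it reaches from about 0.35 to 0.725 m from the base axis. Payload 6 kg.
Tool frame: the origin (TCP) lies between the finger pads; the fingertips stand 25 mm ahead of it and the grasp point (between the pads) lies 6 mm ahead of it (bot.tcp_to_tips is the distance from the TCP to the fingertips, in m); z points along the fingers, y is the line along which they close (so a half turn about z gives the same grasp; the last joint's range is limited). The gripper opens to 85 mm and grips with 20 to 120 N. Pads are 22 mm wide; open, the fingers measure 114 mm over their backs; the gripper's body (76 mm by 85 mm) begins 54 mm behind the grasp point. The pads swing forward as they close: fully open they stand 13 mm farther back than shut.
Start: joints at [0.334, 0.04, 0.085, 0, -1.615, -0.334], TCP at [0.6, 0, 0.256] pointing down, gripper open.
Joint ranges: [-2.56, 2.56], [-1.29, 2.01], [-1.08, 1.49], [-3.29, 1.98], [-2.81, -0.18], [-2.99, 2.99]. Speed limits (rad/s): [2.57, 2.57, 3.01, 3.14, 3.14, 3.14].

## Interface

Orientations are given as a unit quaternion [w, x, y, z].
In Python, from rig import bot gives the robot as it stands.
- The arm moves only by the tool send_rows, never from a script. Its argument "deltas" is a list of rows, each a list of 2 entries, a list of its own where there are three numbers: the shift along the world's x, y, z in m, then the turn, a rotation vector about the world's x, y, z in units of 5 degrees (1.0 is 5 degrees). In form: [[[x, y, z], [rx, ry, rz]], ...]. A call has 1 to 5 rows; each row shifts and turns the commanded pose from where the row before left it; what a row does not reach is not made up. A row lasts 1/8 s, in which the tool goes at most 62.5 mm and 10.7 degrees, less where a joint would pass 70% of its speed; a pose out of reach is approached as far as the arm can. A call is refused whole if a number of a shift passes 0.0625 or a number of a turn 1, either way. A call with a gripper value outside its range is refused whole. "jaw" is the closure, from 0 (fully open) to 1 (shut), set as the call begins (left out, the last holds). The fingers move at their own pace and stop on an object; "newtons" is the grip in N (left out, the last holds). Time passes only in rows, so rows that do not move let the fingers close. It gives the time, the measured TCP pose, the force, the opening and the grip force at its end, in the units of the state.
- bot.observe(): the state, without advancing time (a new reading comes with each control period).
- bot.grab_frame(name): name is "scene" or "side" or "wrist"; returns a dict with "frame" (384x512x3 uint8, red, green, blue), "camera_matrix" (3x3 intrinsics, pixels), "cam_to_world" (4x4, takes a point from camera to world coordinates). Camera axes: x right, y up, looking along -z (the intrinsics and any distortion apply to the point x, -y, -z); pixel columns grow to the right and rows downward; lengths in m; the calibration is good to about 2 mm. A picture is of the moment at which its call begins. There is no depth.
- bot.finish_job(): hands the job in; it is judged then, once.
Trained networks look in a picture, given as the dict that the camera call returned (one of the last four; its "shot" number tells which), for a name from the list of things; names that differ only in an ending like _2 or _b are one class to them, and where a whole thing is asked for, a point or a joint stands for the part that bears it (a point fixed in the world has none). Each returns a list of dicts, best first, with "p" (0 to 1); they miss things now and then, are a little off and sometimes report something else, mostly with a low value. They report only what shows in the picture. A call takes as long as a camera call.
- bot.look_for(picture, target): "centre" ([x, y, z] in m, in world coordinates, good to about 4 mm: the middle of the surface that is visible of it).
- bot.pinpoint(picture, target): "centre" ([x, y, z] in m, in world coordinates, good to about 4 mm: a listed point, or the origin of a listed thing).
The state is a dict: "t": time; "joint_positions": joint angles; "qd": joint speeds; "effort": joint torques, N m; "tool_pos": TCP position; "ee_rot": TCP orientation; "contact_force": force on the tool from outside, world axes, zero at the start; "torque": the same for the moment, N m; "gripper_width": finger opening in m; "gripper_force": force on a finger pad.
Only numpy, scipy, OpenCV 4.12 (cv2) and the standard library are available. Lean on these libraries where they do the work, as an engineer would, in place of code of your own. Each camera call takes 0.05 s, during which the arm holds its last target. There are 200 camera calls.

## Working session

There is one attempt and no reset: what is moved stays moved. The work goes in short steps, Python scripts to look and compute and a tool call to move; the robot and the scene stay as the last step left them, time stands still between calls to the robot, and variables do not carry over. Pictures are saved under pics/ and viewed, at most 14 in all, crops included, and the job is handed in when it is done.

Besides the shell and the picture viewer there is one more tool, called after "Emit:" as name(argument=value, ...), one argument or row to a line, values as JSON. send_rows: Moves the arm, as the interface text tells. Its arguments: {"type":"object","properties":{"deltas":{"type":"array"},"jaw":{"type":"number"},"newtons":{"type":"number"}},"required":["deltas"]}

```bash
mkdir -p pics; ls
cat > h.py <<'E'
import numpy as np, cv2
from rig import bot
def grab(n,f=None):
    p=bot.grab_frame(n)
    if f: cv2.imwrite('pics/'+f,cv2.cvtColor(p['frame'],cv2.COLOR_RGB2BGR))
    return p
def ray(p,uv,z):
    K=np.array(p['camera_matrix']);T=np.array(p['cam_to_world'])
    d=np.linalg.inv(K)@[uv[0],uv[1],1]; d=T[:3,:3]@[d[0],-d[1],-d[2]]
    o=T[:3,3]; return o+d*(z-o[2])/d[2]
def proj(p,X):
    K=np.array(p['camera_matrix']);T=np.array(p['cam_to_world'])
    c=T[:3,:3].T@(np.array(X)-T[:3,3]); q=K@[c[0],-c[1],-c[2]]; return q[:2]/q[2]
E
python3 - <<'E'
from h import *
np.set_printoptions(precision=3,suppress=True)
for n in ['scene','side','wrist']:
    p=grab(n,n+'0.png')
    print(n,{k:v for k,v in p.items() if k not in('frame','camera_matrix','cam_to_world')}, p['camera_matrix'],p['cam_to_world'])
    for t in ['green_tray','blue_tray','thermometer','counter','stamp','marker','cutter','tape_roll']:
        print(t,[(np.round(r['centre'],3).tolist(),round(r['p'],2)) for r in bot.pinpoint(p,t)[:2]],[(np.round(r['centre'],3).tolist(),round(r['p'],2)) for r in bot.look_for(p,t)[:2]])
print(bot.observe())
E
cd pics; python3 -c "
import cv2,numpy as np
a=[cv2.imread(f'{n}0.png') for n in ('scene','side')]
"
```

```text
pics
scene {'shot': 1} [[468.412   0.    257.76 ]
 [  0.    468.412 186.731]
 [  0.      0.      1.   ]] [[ 0.893  0.282 -0.351  0.093]
 [-0.45   0.583 -0.676 -0.89 ]
 [ 0.014  0.762  0.647  0.875]
 [ 0.     0.     0.     1.   ]]
green_tray [] []
blue_tray [([0.587, 0.241, -0.002], 0.85)] [([0.598, 0.237, 0.015], 0.87)]
thermometer [([0.421, -0.264, -0.003], 0.83)] [([0.448, -0.311, 0.015], 0.95)]
counter [([0.591, 0.003, -0.003], 0.75)] [([0.592, 0.007, 0.024], 0.69)]
stamp [([0.527, -0.085, 0.001], 0.89)] [([0.522, -0.091, 0.046], 0.65)]
marker [([0.366, -0.359, 0.001], 0.61)] [([0.366, -0.364, 0.011], 0.87)]
cutter [([0.475, -0.174, -0.002], 0.91), ([0.59, 0.241, 0.001], 0.49)] [([0.47, -0.187, 0.016], 0.81)]
tape_roll [([0.749, 0.208, 0.0], 0.94)] [([0.744, 0.196, 0.031], 0.9)]
side {'shot': 2} [[417.565   0.    258.75 ]
 [  0.    417.565 186.364]
 [  0.      0.      1.   ]] [[-0.61  -0.693  0.383  1.053]
 [ 0.792 -0.526  0.309  0.377]
 [-0.013  0.492  0.87   1.153]
 [ 0.     0.     0.     1.   ]]
green_tray [([0.426, 0.337, -0.001], 0.85)] [([0.432, 0.336, 0.014], 0.61)]
blue_tr
[... 1049 characters left out ...]
], 0.73)] [([0.533, -0.085, 0.074], 0.95), ([0.712, 0.188, 0.03], 0.69)]
marker [([0.593, 0.004, 0.002], 0.66)] []
cutter [] [([0.456, -0.14, 0.013], 0.74)]
tape_roll [([0.745, 0.21, -0.001], 0.83)] [([0.715, 0.193, 0.028], 0.72)]
{'t': 2.55, 'joint_positions': array([ 0.334,  0.04 ,  0.085, -0.   , -1.615, -0.334]), 'qd': array([ 0.002, -0.001, -0.   ,  0.001,  0.001,  0.   ]), 'effort': array([  0.   , -36.793,  34.742,   6.933,  -0.001,  -0.   ]), 'tool_pos': array([0.6  , 0.   , 0.256]), 'ee_rot': array([ 0.   ,  0.707, -0.707, -0.   ]), 'contact_force': array([-0.158, -0.276,  0.17 ]), 'torque': array([-0.004,  0.01 ,  0.006]), 'gripper_force': 0.0, 'gripper_width': 0.08528781489367154}
```

View pics/scene0.png

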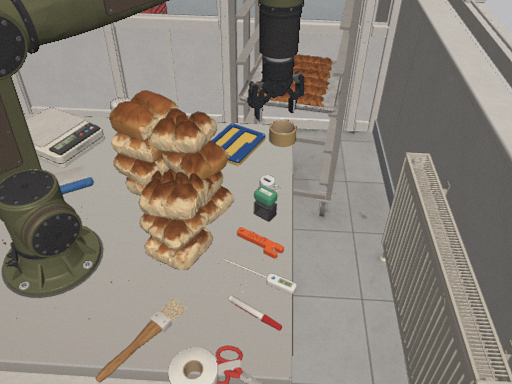

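View pics/side0.png

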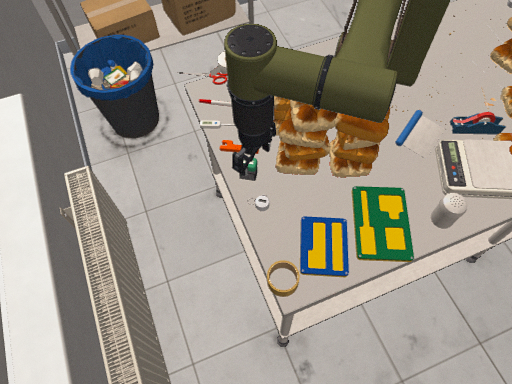

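View pics/wrist0.png

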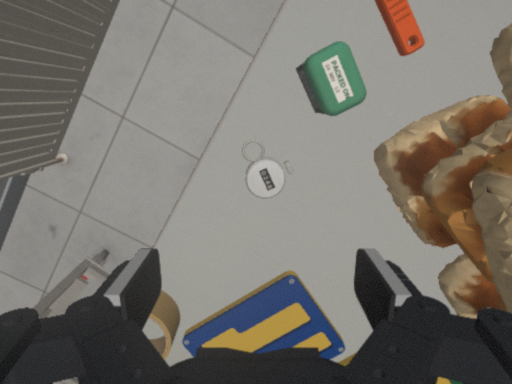

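The pictures show the tools in a line on the right-hand side. The counter is ahead (wrist view 265,178), with the blue tray beyond it, next to the tape. The green tray (side view 383,223) is on the left. Next I'll rectify the views and measure yaw.

```bash
cat >> h.py <<'E'
def bird(p,z,x0,x1,y0,y1,s=1000):
    # image: col = (y1-y)*s (world +y left), row=(x1-x)*s (world +x up)
    c=np.float32([[x1,y1],[x1,y0],[x0,y0],[x0,y1]])
    src=np.float32([proj(p,[a,b,z]) for a,b in c])
    dst=np.float32([[(y1-b)*s,(x1-a)*s] for a,b in c])
    return cv2.warpPerspective(cv2.cvtColor(p['frame'],cv2.COLOR_RGB2BGR),cv2.getPerspectiveTransform(src,dst),(int((y1-y0)*s),int((x1-x0)*s)),flags=cv2.INTER_CUBIC)
def blob(im,lo,hi,x1,y1,s=1000,n=1):
    m=cv2.inRange(cv2.cvtColor(im,cv2.COLOR_BGR2HSV),lo,hi)
    m=cv2.morphologyEx(m,cv2.MORPH_CLOSE,np.ones((9,9)))
    cs=sorted(cv2.findContours(m,cv2.RETR_EXTERNAL,cv2.CHAIN_APPROX_NONE)[0],key=cv2.contourArea)[::-1][:n]
    for c in cs:
        b=cv2.boxPoints(cv2.minAreaRect(c)); q=np.array([[x1-v/s,y1-u/s] for u,v in b])
        e1,e2=q[1]-q[0],q[2]-q[1]
        l,w=(e1,e2) if np.linalg.norm(e1)>np.linalg.norm(e2) else (e2,e1)
        print('  c',q.mean(0).round(4),'long',np.linalg.norm(l).round(4),'short',np.linalg.norm(w).round(4),'yaw_long',np.degrees(np.arctan2(l[1],l[0])).round(1)%180)
E
python3 - <<'E'
from h import *
p=grab('side')
a=bird(p,.016,.28,.80,.1,.48); 
print('blue');blob(a,(100,120,60),(125,255,255),.80,.48)
print('green');blob(a,(45,80,30),(85,255,255),.80,.48)
print('yellow');blob(a,(20,120,120),(32,255,255),.80,.48,n=6)
q=grab('scene')
b=bird(q,.012,.3,.66,-.44,-.1)
print('orange cutter');blob(b,(3,170,150),(14,255,255),.66,-.1,n=2)
print('red');blob(b,(170,150,100),(180,255,255),.66,-.1,n=2)
c=np.zeros((520,730,3),np.uint8); c[:, :380]=a; c[:360,385:725]=b
cv2.imwrite('pics/bird.png',c)
E
```

```text
blue
  c [0.5918 0.2409] long 0.1765 short 0.1348 yaw_long 33.899994
green
  c [0.4261 0.336 ] long 0.2369 short 0.1604 yaw_long 35.0
yellow
  c [0.4529 0.2988] long 0.2087 short 0.0426 yaw_long 35.0
  c [0.6041 0.2236] long 0.1417 short 0.0491 yaw_long 33.699997
  c [0.3659 0.3347] long 0.0809 short 0.0712 yaw_long 34.300003
  c [0.5716 0.2726] long 0.1476 short 0.0297 yaw_long 33.699997
  c [0.4496 0.3939] long 0.0691 short 0.0538 yaw_long 35.199997
  c [0.781  0.2025] long 0.021 short 0.006 yaw_long 90.0
orange cutter
  c [ 0.4662 -0.1783] long 0.1325 short 0.0437 yaw_long 120.1
red
  c [ 0.386 -0.396] long 0.012 short 0.0107 yaw_long 41.199997
  c [ 0.396  -0.4035] long 0.002 short 0.001 yaw_long 0.0Traceback (most recent call last):
  File "<stdin>", line 11, in <module>
ValueError: could not broadcast input array from shape (360,339,3) into shape (360,340,3)
```

Run:
```python
from h import *
q=grab('scene')
b=bird(q,.012,.3,.56,-.44,-.05,2000)
cv2.imwrite('pics/bird.png',b)
```

```text
(no output)
```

View pics/bird.png

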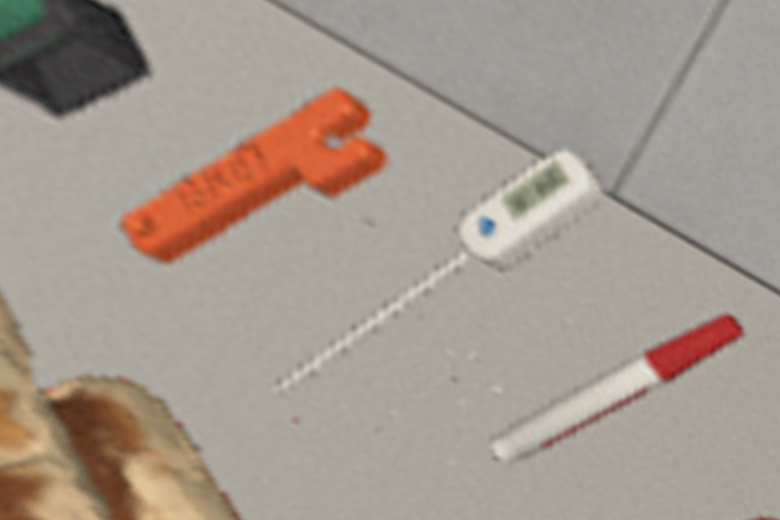

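The rectified picture shows the thermometer head at about (530,205), with its probe tip at (280,388). The cutter runs from (145,245) to (360,115) and the marker from (500,450) to (738,325). That puts the tools' y axes at about -54°, -60° and -62°, and the trays' y axes at 35.0° (green) and 33.9° (blue). I'll move over the thermometer head.

Emit:
send_rows(
  deltas=[
    [[-0.014,-0.031,-0.01],[0,0,0.72]],
    [[-0.015,-0.032,-0.01],[0,0,0.72]],
    [[-0.014,-0.031,-0.01],[0,0,0.72]],
    [[-0.015,-0.031,-0.01],[0,0,0.72]],
    [[-0.014,-0.031,-0.01],[0,0,0.72]],
  ],
)

```text
t: 3.32
tool_pos: [0.5274, -0.1569, 0.2061]
ee_rot: [-0.0, 0.81, -0.587, 0.0]
contact_force: [0.5, 0.3, -0.5]
gripper_width: 0.0857
gripper_force: 0.0
```

Emit:
send_rows(
  deltas=[
    [[-0.014,-0.031,-0.01],[0,0,0.72]],
    [[-0.015,-0.032,-0.01],[0,0,0.72]],
    [[-0.014,-0.032,-0.01],[0,0,0.72]],
    [[-0.014,-0.031,-0.01],[0,0,0.72]],
    [[-0.014,-0.031,-0.01],[0,0,0.72]],
  ],
)

```text
t: 3.95
tool_pos: [0.4564, -0.314, 0.1561]
ee_rot: [0.0, 0.891, -0.453, 0.0]
contact_force: [0.5, -0.6, -0.5]
gripper_width: 0.0853
gripper_force: 0.0
```

```bash
cat >> h.py <<'E'
def look(ts,f,cam='wrist'):
    p=grab(cam,f); print(cam,'tcp_to_tips',bot.tcp_to_tips)
    for t in ts:
        print(t,'pin',[(np.round(r['centre'],4).tolist(),round(r['p'],2)) for r in bot.pinpoint(p,t)[:2]],'look',[(np.round(r['centre'],4).tolist(),round(r['p'],2)) for r in bot.look_for(p,t)[:2]])
    s=bot.observe(); print(round(s['t'],2),s['tool_pos'],s['ee_rot'],s['gripper_width'],s['contact_force']); return p
E
python3 - <<'E'
from h import *
p=look(['thermometer','marker','cutter'],'w1.png')
b=bird(p,.012,.32,.54,-.42,-.13,2000)
cv2.imwrite('pics/w1b.png',b)
E
```

```text
wrist tcp_to_tips 0.025
thermometer pin [([0.4245, -0.2609, -0.0016], 0.93), ([0.5314, -0.0865, -0.0042], 0.49)] look [([0.4568, -0.3085, 0.0151], 0.71)]
marker pin [([0.3671, -0.3605, -0.001], 0.63)] look [([0.3734, -0.3728, 0.0165], 0.83)]
cutter pin [([0.4733, -0.1711, -0.0011], 0.9)] look [([0.4731, -0.207, 0.0138], 0.98)]
4.3 [ 0.45750438 -0.31245135  0.15674091] [-3.67000395e-05  8.91115684e-01 -4.53776027e-01  3.90577624e-04] 0.08533607197242372 [-0.20903091 -0.12888008  0.04318806]
```

View pics/w1b.png

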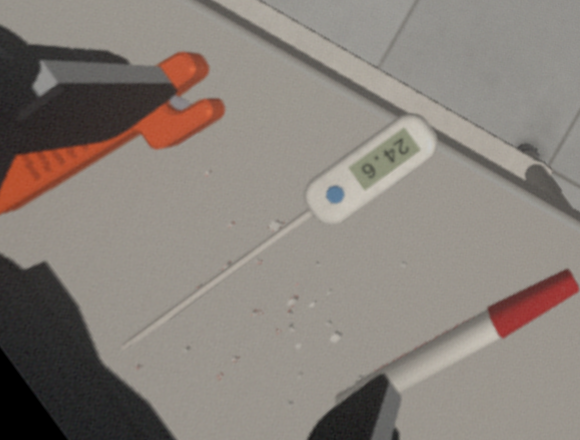

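The wrist view shows the thermometer head centred at about (371,168), which is (0.457,-0.316), with its axis at -54.3°. I'll descend and grip.

Emit:
send_rows(
  deltas=[
    [[0,-0.002,-0.04],[0,0,0]],
    [[0,-0.001,-0.04],[0,0,0]],
    [[0,0,-0.03],[0,0,0]],
    [[0,0,-0.015],[0,0,0]],
    [[0,0,0],[0,0,0]],
  ],
)

```text
t: 4.92
tool_pos: [0.457, -0.3155, 0.031]
ee_rot: [0.0, 0.891, -0.454, -0.001]
contact_force: [0.4, 0.1, 1.2]
gripper_width: 0.0854
gripper_force: 0.0
```

Emit:
send_rows(
  deltas=[
    [[0,0,0],[0,0,0]],
    [[0,0,0],[0,0,0]],
    [[0,0,0],[0,0,0]],
    [[0,0,0],[0,0,0]],
    [[0,0,0],[0,0,0]],
  ],
  jaw=1,
  newtons=35,
)

```text
t: 5.55
tool_pos: [0.4574, -0.3162, 0.0321]
ee_rot: [0.0, 0.891, -0.454, 0.001]
contact_force: [-0.2, 0.3, 4.4]
gripper_width: 0.0245
gripper_force: 35.4
```

Emit:
send_rows(
  deltas=[
    [[0,0,0],[0,0,0]],
    [[0,0,0.01],[0,0,0]],
    [[0,0,0.04],[0,0,0]],
    [[0,0,0.04],[0,0,0]],
    [[0,0,0.03],[0,0,0]],
  ],
)

```text
t: 6.18
tool_pos: [0.457, -0.316, 0.1532]
ee_rot: [-0.0, 0.891, -0.454, 0.0]
contact_force: [0.3, 0.0, -1.0]
gripper_width: 0.0249
gripper_force: 34.9
```

Emit:
send_rows(
  deltas=[
    [[0.042,-0.03,0.025],[0,0,0]],
    [[0.042,-0.03,0.025],[0,0,0]],
    [[0.022,0.044,0],[0,0,1]],
    [[0.022,0.044,0],[0,0,1]],
    [[0.022,0.044,0],[0,0,1]],
  ],
)

```text
t: 6.8
tool_pos: [0.6073, -0.2427, 0.2006]
ee_rot: [0.0, 0.943, -0.333, -0.001]
contact_force: [-0.5, 0.1, -0.5]
gripper_width: 0.0241
gripper_force: 34.9
```

Emit:
send_rows(
  deltas=[
    [[0.022,0.043,0],[0,0,1]],
    [[0.008,0.048,0],[0,0,1]],
    [[0.008,0.048,0],[0,0,1]],
    [[0.008,0.048,0],[0,0,1]],
    [[0.007,0.049,0],[0,0,1]],
  ],
)

```text
t: 7.42
tool_pos: [0.6598, -0.0064, 0.2009]
ee_rot: [0.0, 0.993, -0.121, -0.001]
contact_force: [0.0, -0.1, -0.7]
gripper_width: 0.0245
gripper_force: 34.9
```

Emit:
send_rows(
  deltas=[
    [[-0.007,0.048,0],[0,0,1]],
    [[-0.007,0.048,0],[0,0,1]],
    [[-0.007,0.049,0],[0,0,1]],
    [[-0.006,0.049,0],[0,0,1]],
    [[-0.02,0.044,0],[0,0,1]],
  ],
)

```text
t: 8.05
tool_pos: [0.6124, 0.2316, 0.2003]
ee_rot: [0.0, 0.995, 0.097, -0.001]
contact_force: [0.4, 0.2, -0.9]
gripper_width: 0.0245
gripper_force: 34.9
```

Emit:
send_rows(
  deltas=[
    [[-0.02,0.044,0],[0,0,1]],
    [[-0.021,0.044,0],[0,0,1]],
    [[-0.021,0.045,0],[0,0,1]],
    [[-0.024,-0.015,0],[0,0,0.93]],
    [[-0.025,-0.014,-0.04],[0,0,0.93]],
  ],
)

```text
t: 8.68
tool_pos: [0.5023, 0.3353, 0.1639]
ee_rot: [-0.001, 0.952, 0.305, 0.003]
contact_force: [-0.4, 0.5, -0.3]
gripper_width: 0.0245
gripper_force: 34.9
```

Run:
```python
from h import *
p=look(['thermometer','green_tray'],'w2.png')
print(bot.observe()['joint_positions'])
q=grab('side')
for z,pp,n in((.016,p,'w'),(.016,q,'s')):
    a=bird(pp,z,.28,.60,.2,.48)
    print(n);blob(a,(45,80,30),(85,255,255),.60,.48)
    print('yellow');blob(a,(20,120,120),(32,255,255),.60,.48,n=3)
```

```text
wrist tcp_to_tips 0.025
thermometer pin [([0.4542, 0.3048, 0.1286], 0.83)] look [([0.5057, 0.3417, 0.1461], 0.88)]
green_tray pin [([0.4274, 0.3355, 0.002], 0.58), ([0.453, 0.3006, 0.1312], 0.19)] look [([0.4676, 0.3765, 0.0173], 0.77)]
8.93 [0.50249588 0.33418808 0.16227731] [6.04422625e-05 9.52993896e-01 3.02988722e-01 6.81161339e-04] 0.02463599501523141 [0.56746398 0.46319068 0.2699044 ]
[ 9.19043994e-01  5.77856055e-02 -6.80972115e-02  8.87929791e-04
 -1.44386726e+00  1.26729501e+00]
w
  c [0.4598 0.3596] long 0.1576 short 0.1513 yaw_long 125.1
yellow
  c [0.45  0.393] long 0.0682 short 0.0524 yaw_long 35.0
  c [0.5589 0.2647] long 0.1173 short 0.0293 yaw_long 33.100006
  c [0.5755 0.2125] long 0.0824 short 0.0358 yaw_long 33.699997
s
  c [0.4262 0.3363] long 0.2368 short 0.1602 yaw_long 35.0
yellow
  c [0.4879 0.3233] long 0.1231 short 0.0426 yaw_long 35.0
  c [0.4498 0.3938] long 0.0688 short 0.0542 yaw_long 35.199997
  c [0.5594 0.2634] long 0.117 short 0.0308 yaw_long 33.699997
```

View pics/w2.png

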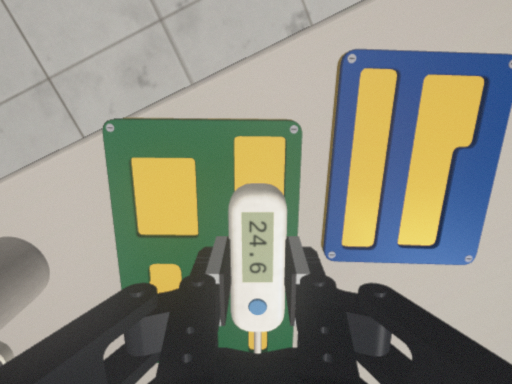

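The wrist picture shows the thermometer held with its head from row 184 to row 331 near column 258. Its slot's yellow shows at the top (260,160) and bottom (258,340). I'll check how it sits in the grip.

Run:
```python
from h import *
p=grab('wrist'); s=bot.observe()['tool_pos']
f=cv2.cvtColor(p['frame'],cv2.COLOR_RGB2HSV)
m=cv2.inRange(f,(0,0,175),(180,45,255))[150:345,215:300]
r=np.where((m>0).sum(1)>20)[0]+150; print(r.min(),r.max())
yd=np.array([.819,.574]);xd=np.array([.574,-.819])
for z in (.14,.148):
    for u in ((258,r.min()),(258,r.max()),(229,250),(287,250)):
        d=(ray(p,u,z)-s)[:2]; print(z,u,'along y',round(d@yd,4),'x',round(d@xd,4))
```

```text
193 330
0.14 (258, np.int64(193)) along y 0.0303 x 0.0003
0.14 (258, np.int64(330)) along y -0.0419 x 0.0007
0.14 (229, 250) along y 0.0025 x -0.0131
0.14 (287, 250) along y 0.0026 x 0.0141
0.148 (258, np.int64(193)) along y 0.0326 x 0.0003
0.148 (258, np.int64(330)) along y -0.0355 x 0.0006
0.148 (229, 250) along y 0.0064 x -0.0124
0.148 (287, 250) along y 0.0065 x 0.0132
```

Emit:
send_rows(
  deltas=[
    [[0,0,-0.04],[0,0,0]],
    [[0,0,-0.04],[0,0,0]],
    [[0,0,-0.025],[0,0,0]],
    [[0,0,-0.011],[0,0,0]],
    [[0,0,-0.002],[0,0,0]],
  ],
)

```text
t: 9.65
tool_pos: [0.5026, 0.3344, 0.0438]
ee_rot: [0.0, 0.953, 0.303, 0.0]
contact_force: [-1.5, 0.5, -0.1]
gripper_width: 0.0244
gripper_force: 34.9
```

Run:
```python
from h import *
p=look(['thermometer'],'w3.png')
look(['thermometer'],'s3.png','side')
```

```text
wrist tcp_to_tips 0.025
thermometer pin [([0.4513, 0.3001, 0.0092], 0.77)] look [([0.5069, 0.3414, 0.0282], 0.84)]
9.8 [0.50274856 0.3346635  0.04486648] [-4.16841375e-04  9.52922037e-01  3.03213125e-01  1.10387012e-03] 0.024358712569876085 [-0.69065188  0.09226956 -1.27135925]
side tcp_to_tips 0.025
thermometer pin [] look [([0.5144, 0.34, 0.0276], 0.54), ([0.7491, 0.2055, 0.0412], 0.21)]
9.95 [0.50241649 0.33447436 0.04445663] [-4.03606659e-04  9.52917346e-01  3.03228715e-01  8.45353761e-04] 0.02441200416927327 [ 0.44551893 -0.99534543 -0.83629709]
```

View pics/w3.png

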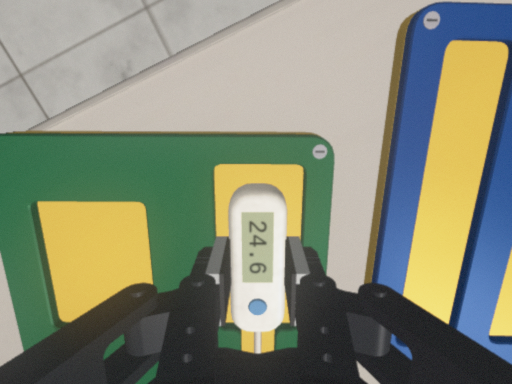

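The head sits inside its slot: the slot spans columns 215–303 and the head 228–288. I'll lower the last 2 mm, release, lift, and move towards the counter.

Emit:
send_rows(
  deltas=[
    [[0,0,-0.001],[0,0,0]],
    [[0,0,-0.001],[0,0,0]],
  ],
)

```text
t: 10.2
tool_pos: [0.5021, 0.3342, 0.0421]
ee_rot: [-0.0, 0.953, 0.303, 0.0]
contact_force: [-3.3, -1.2, 7.2]
gripper_width: 0.0244
gripper_force: 35.7
```

Emit:
send_rows(
  deltas=[
    [[0,0,0],[0,0,0]],
    [[0,0,0],[0,0,0]],
    [[0,0,0.01],[0,0,0]],
    [[0,0,0.05],[0,0,0]],
    [[0,0,0.05],[0,0,0]],
  ],
  jaw=0,
)

```text
t: 10.82
tool_pos: [0.5019, 0.3338, 0.1531]
ee_rot: [0.0, 0.953, 0.303, -0.0]
contact_force: [0.6, 0.9, -0.4]
gripper_width: 0.0854
gripper_force: 0.0
```

Emit:
send_rows(
  deltas=[
    [[0.004,-0.015,0.02],[0,0,-1]],
    [[0.004,-0.015,0.02],[0,0,-1]],
    [[0.004,-0.015,0],[0,0,-1]],
    [[0.004,-0.015,0],[0,0,-1]],
    [[0.004,-0.015,0],[0,0,-1]],
  ],
)

```text
t: 11.45
tool_pos: [0.5222, 0.2585, 0.1922]
ee_rot: [-0.0, 0.996, 0.088, 0.0]
contact_force: [0.2, 0.4, 0.9]
gripper_width: 0.0855
gripper_force: 0.0
```

Run:
```python
from h import *
p=look(['thermometer'],'w4.png')
q=look(['counter','thermometer'],'s4.png','side')
b=bird(p,.016,.33,.57,.2,.44,1600); a=bird(q,.016,.33,.57,.2,.44,1600)
cv2.imwrite('pics/c4.png',np.hstack([b,a]))
```

```text
wrist tcp_to_tips 0.025
thermometer pin [([0.453, 0.3014, 0.0073], 0.66)] look [([0.5024, 0.3302, 0.0241], 0.96), ([0.5955, 0.2385, 0.018], 0.47)]
11.6 [0.52223223 0.25860874 0.19205675] [-2.04609498e-04  9.95960584e-01  8.97901765e-02  4.43965025e-04] 0.08572288512765606 [-0.44173658  0.21391711  0.29481568]
side tcp_to_tips 0.025
counter pin [([0.5915, 0.0031, 0.0018], 0.78)] look [([0.5961, 0.0159, 0.028], 0.73)]
thermometer pin [([0.4486, 0.2996, 0.0114], 0.66)] look [([0.5391, -0.083, 0.0718], 0.53)]
11.85 [0.52185188 0.25945851 0.19132366] [2.71538281e-05 9.95907565e-01 9.03776559e-02 1.72135232e-05] 0.08566068502546784 [0.15120004 0.68162156 1.1642462 ]
```

View pics/c4.png

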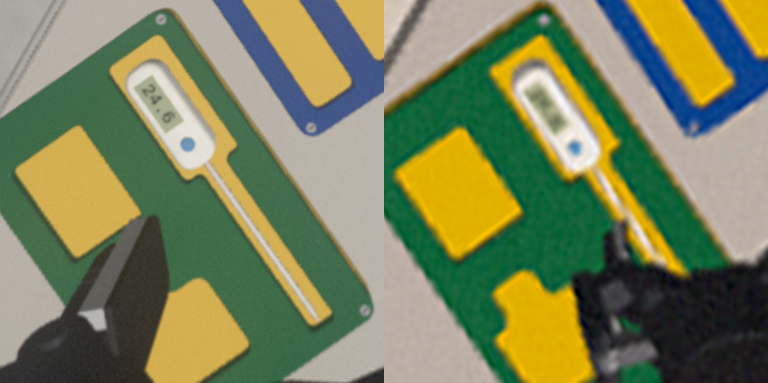

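The thermometer is flat in its cut-out. Next is the counter.

Emit:
send_rows(
  deltas=[
    [[0.004,-0.012,0],[0,0,-1]],
    [[0.004,-0.012,0],[0,0,-1]],
    [[0.004,-0.012,0],[0,0,-1]],
    [[0.004,-0.012,0],[0,0,-1]],
    [[0.004,-0.012,0],[0,0,-1]],
  ],
)

```text
t: 12.48
tool_pos: [0.542, 0.199, 0.1912]
ee_rot: [0.0, 0.992, -0.129, -0.0]
contact_force: [0.0, -0.5, -0.2]
gripper_width: 0.0852
gripper_force: 0.0
```

Emit:
send_rows(
  deltas=[
    [[0.004,-0.012,0],[0,0,-1]],
    [[0.004,-0.012,0],[0,0,-1]],
    [[0.004,-0.012,0],[0,0,-1]],
    [[0.004,-0.012,0],[0,0,-1]],
    [[0.004,-0.012,0],[0,0,-1]],
  ],
)

```text
t: 13.1
tool_pos: [0.562, 0.139, 0.1912]
ee_rot: [0.0, 0.94, -0.34, -0.0]
contact_force: [-1.3, -0.3, -0.3]
gripper_width: 0.0853
gripper_force: 0.0
```

Emit:
send_rows(
  deltas=[
    [[0.004,-0.012,0],[0,0,-1]],
    [[0.004,-0.012,0],[0,0,-1]],
    [[0.004,-0.012,0],[0,0,-1]],
    [[0.004,-0.012,0],[0,0,-1]],
    [[0.004,-0.012,0],[0,0,-1]],
  ],
)

```text
t: 13.72
tool_pos: [0.5821, 0.079, 0.1912]
ee_rot: [0.0, 0.844, -0.536, -0.0]
contact_force: [0.4, -0.3, -0.1]
gripper_width: 0.0852
gripper_force: 0.0
```

Emit:
send_rows(
  deltas=[
    [[0.004,-0.012,0],[0,0,-1]],
    [[0.004,-0.012,0],[0,0,-1]],
    [[0,-0.013,0],[0,0,-1]],
    [[0,-0.013,0],[0,0,-1]],
    [[0,-0.013,0],[0,0,-1]],
  ],
)

```text
t: 14.35
tool_pos: [0.59, 0.016, 0.1912]
ee_rot: [0.0, 0.708, -0.706, -0.0]
contact_force: [-0.5, -0.3, -0.2]
gripper_width: 0.0853
gripper_force: 0.0
```

Emit:
send_rows(
  deltas=[
    [[0,0,-0.01],[0,0,-1]],
    [[0,0,-0.01],[0,0,-1]],
    [[0,0,-0.01],[0,0,-1]],
    [[0,0,0],[0,0,-1]],
    [[0,0,0],[0,0,0]],
  ],
)

```text
t: 14.98
tool_pos: [0.59, 0.0163, 0.1611]
ee_rot: [-0.0, -0.576, 0.817, 0.0]
contact_force: [0.7, 0.1, 0.5]
gripper_width: 0.085
gripper_force: 0.0
```

Run:
```python
from h import *
p=look(['counter','stamp'],'w5.png')
b=bird(p,.022,.54,.64,-.06,.07,5000)
cv2.imwrite('pics/c5.png',b)
```

```text
wrist tcp_to_tips 0.025
counter pin [([0.5924, 0.0012, 0.0013], 0.57)] look [([0.5896, 0.0074, 0.0267], 0.8)]
stamp pin [([0.5306, -0.0852, -0.0018], 0.8)] look [([0.5346, -0.0771, 0.0767], 0.57)]
15.22 [0.59004689 0.01615985 0.16141134] [ 7.83367483e-05 -5.76195910e-01  8.17311609e-01  1.11942093e-05] 0.08569741399834747 [ 0.34011077  0.93798136 -0.57082965]
```

View pics/c5.png

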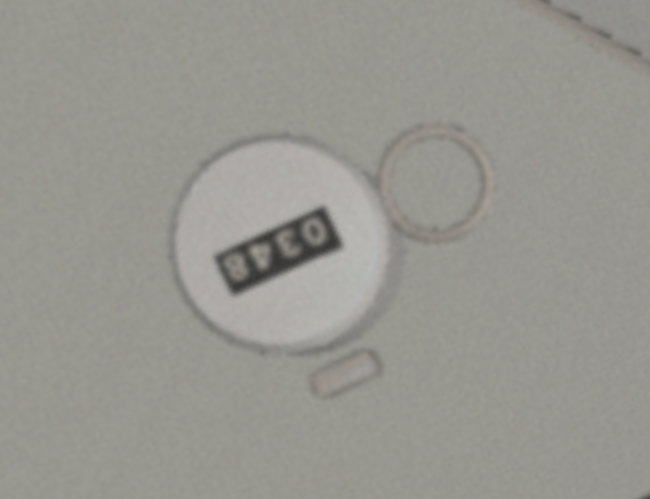

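The rectified view shows the counter body centred at (282,243), the ring at (436,183) and the lever at (345,373). That gives a yaw of about -155° and a body centre of (0.591,0.0136). I'll grip it obliquely.

Emit:
send_rows(
  deltas=[
    [[0.001,-0.002,-0.045],[0,0,0]],
    [[0,0,-0.045],[0,0,0]],
    [[0,0,-0.025],[0,0,0]],
    [[0,0,-0.012],[0,0,0]],
    [[0,0,0],[0,0,0]],
  ],
)

```text
t: 15.85
tool_pos: [0.5909, 0.0139, 0.0341]
ee_rot: [-0.0, -0.576, 0.818, 0.0]
contact_force: [-0.1, 0.4, 0.1]
gripper_width: 0.0854
gripper_force: 0.0
```

Emit:
send_rows(
  deltas=[
    [[0,0,0],[0,0,0]],
    [[0,0,0],[0,0,0]],
    [[0,0,0],[0,0,0]],
    [[0,0,0],[0,0,0]],
    [[0,0,0.01],[0,0,0]],
  ],
  jaw=1,
)

```text
t: 16.48
tool_pos: [0.5903, 0.014, 0.0436]
ee_rot: [-0.001, -0.576, 0.818, 0.001]
contact_force: [0.2, 0.2, -0.3]
gripper_width: 0.0424
gripper_force: 35.6
```

Emit:
send_rows(
  deltas=[
    [[0,0,0.04],[0,0,0]],
    [[0,0,0.05],[0,0,0]],
    [[-0.006,0.022,0],[0,0,1]],
    [[-0.006,0.022,0],[0,0,1]],
    [[-0.006,0.022,0],[0,0,1]],
  ],
)

```text
t: 17.1
tool_pos: [0.5725, 0.0806, 0.1344]
ee_rot: [-0.0, -0.678, 0.735, 0.0]
contact_force: [-0.2, 0.1, -0.6]
gripper_width: 0.0426
gripper_force: 35.8
```

Emit:
send_rows(
  deltas=[
    [[-0.008,0.022,0],[0,0,1]],
    [[-0.008,0.022,0],[0,0,1]],
    [[-0.008,0.022,0],[0,0,1]],
    [[-0.008,0.022,0],[0,0,1]],
    [[-0.008,0.022,0],[0,0,1]],
  ],
)

```text
t: 17.73
tool_pos: [0.5325, 0.1906, 0.1343]
ee_rot: [0.0, 0.821, -0.57, -0.0]
contact_force: [0.1, -0.2, -0.0]
gripper_width: 0.0425
gripper_force: 35.7
```

Emit:
send_rows(
  deltas=[
    [[-0.008,0.022,0],[0,0,1]],
    [[-0.008,0.022,0],[0,0,1]],
    [[-0.008,0.022,0],[0,0,1]],
    [[-0.008,0.022,0],[0,0,1]],
    [[-0.018,0.007,0],[0,0,1]],
  ],
)

```text
t: 18.35
tool_pos: [0.4825, 0.2858, 0.1339]
ee_rot: [0.001, 0.925, -0.379, -0.0]
contact_force: [-0.2, 0.5, -0.7]
gripper_width: 0.0425
gripper_force: 35.7
```

Emit:
send_rows(
  deltas=[
    [[-0.018,0.007,0],[0,0,1]],
    [[-0.018,0.007,0],[0,0,1]],
    [[-0.018,0.007,0],[0,0,1]],
    [[-0.018,0.007,0],[0,0,1]],
    [[-0.018,0.007,0],[0,0,1]],
  ],
)

```text
t: 18.98
tool_pos: [0.3922, 0.32, 0.1344]
ee_rot: [0.0, 0.985, -0.17, -0.0]
contact_force: [0.0, -0.0, -0.7]
gripper_width: 0.0426
gripper_force: 35.7
```

Emit:
send_rows(
  deltas=[
    [[-0.019,0.006,0],[0,0,1]],
    [[-0.021,0.006,0],[0,0,1]],
    [[0,0,0],[0,0,0]],
  ],
)

```text
t: 19.35
tool_pos: [0.3521, 0.3323, 0.1346]
ee_rot: [-0.0, 0.996, -0.084, -0.0]
contact_force: [-0.2, -0.8, -0.8]
gripper_width: 0.0424
gripper_force: 35.7
```

Run:
```python
from h import *
p=look(['counter','green_tray'],'w6.png')
```

```text
wrist tcp_to_tips 0.025
counter pin [([0.3646, 0.3343, 0.0985], 0.61)] look [([0.3587, 0.3323, 0.1244], 0.88)]
green_tray pin [([0.4252, 0.3372, -0.0011], 0.87)] look [([0.43, 0.3395, 0.0145], 0.66)]
19.6 [0.35341102 0.33177037 0.1342122 ] [ 2.11073837e-04  9.96362509e-01 -8.52156397e-02 -3.89590858e-06] 0.04235280598727451 [-0.16851159  0.41361632  0.03193786]
```

View pics/w6.png

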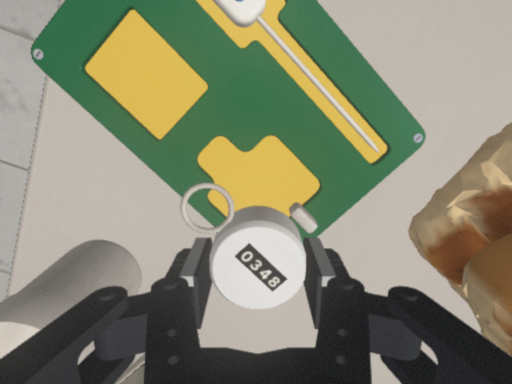

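Run:
```python
from h import *
q=grab('side','s6.png')
for u in ((445,226),(433,212),(462,218)): print(ray(q,u,0.0))
p=grab('wrist')
for u in ((90,245),(140,275)): print('w',ray(p,u,0.08),ray(p,u,.0))
```

```text
[0.31634391 0.49451256 0.        ]
[0.29536898 0.44526844 0.        ]
[0.26106383 0.52361337 0.        ]
w [0.36042267 0.42682883 0.08      ] [0.33092523 0.47677508 0.        ]
w [0.33700183 0.40395293 0.08      ] [0.29659243 0.44324111 0.        ]
```

View pics/s6.png

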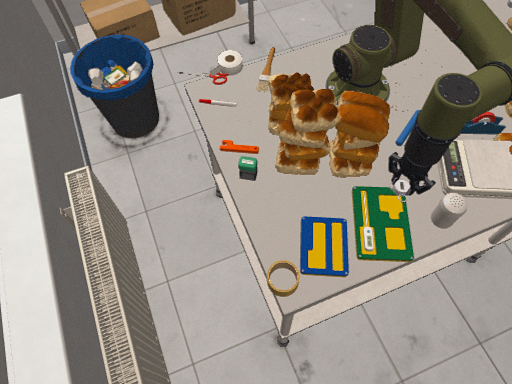

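The side view shows the counter held at (402,187), clear of the shaker (450,208) and the heap. I'll lower it.

Emit:
send_rows(
  deltas=[
    [[0,0,-0.04],[0,0,0]],
    [[0,0,-0.03],[0,0,0]],
    [[0,0,-0.015],[0,0,0]],
    [[0,0,-0.004],[0,0,0]],
    [[0,0,0],[0,0,0]],
  ],
)

```text
t: 20.32
tool_pos: [0.3535, 0.3326, 0.0463]
ee_rot: [-0.001, 0.996, -0.085, 0.0]
contact_force: [0.3, -0.8, -0.9]
gripper_width: 0.0425
gripper_force: 35.7
```

Emit:
send_rows(
  deltas=[
    [[0,0,-0.001],[0,0,0]],
    [[0,0,0],[0,0,0]],
  ],
)

```text
t: 20.58
tool_pos: [0.3535, 0.3327, 0.0457]
ee_rot: [-0.001, 0.996, -0.084, 0.001]
contact_force: [-1.5, 0.0, 5.5]
gripper_width: 0.0422
gripper_force: 36.2
```

Run:
```python
from h import *
p=look(['counter'],'w7.png')
```

```text
wrist tcp_to_tips 0.025
counter pin [([0.3646, 0.3377, 0.0098], 0.72)] look [([0.3618, 0.3342, 0.0321], 0.81)]
20.73 [0.35347571 0.33276566 0.04567456] [-9.50491050e-04  9.96430824e-01 -8.44052621e-02  6.78977738e-04] 0.042498181480728016 [-1.32611236 -0.18842782  5.82503359]
```

View pics/w7.png

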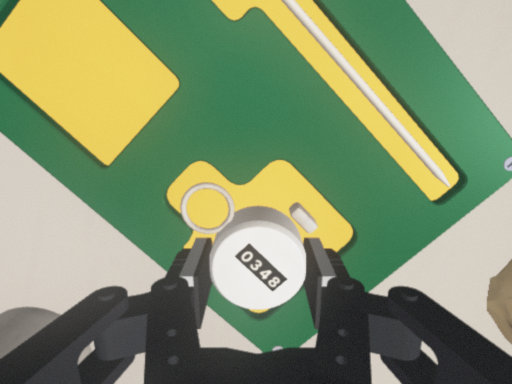

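Contact with the floor reads about 6 N. The ring (207,208) and lever (303,217) lie inside the outline. I'll release with a partial opening, lift, and go to the stamp.

Emit:
send_rows(
  deltas=[
    [[0,0,0],[0,0,0]],
    [[0,0,0],[0,0,0]],
    [[0,0,0.01],[0,0,0]],
    [[0,0,0.05],[0,0,0]],
    [[0,0,0.05],[0,0,0]],
  ],
  jaw=0.3,
)

```text
t: 21.35
tool_pos: [0.3529, 0.3317, 0.156]
ee_rot: [0.0, 0.996, -0.085, 0.0]
contact_force: [0.2, 1.2, 0.3]
gripper_width: 0.0594
gripper_force: 0.0
```

Emit:
send_rows(
  deltas=[
    [[0.031,-0.008,0.02],[0,0,-1]],
    [[0.031,-0.008,0.02],[0,0,-1]],
    [[0.031,-0.008,0],[0,0,-1]],
    [[0.031,-0.008,0],[0,0,-1]],
    [[0.031,-0.008,0],[0,0,-1]],
  ],
  jaw=0,
)

```text
t: 21.98
tool_pos: [0.5091, 0.2916, 0.1949]
ee_rot: [-0.0, 0.954, -0.3, 0.0]
contact_force: [0.3, 0.3, 0.8]
gripper_width: 0.0854
gripper_force: 0.0
```

Run:
```python
from h import *
q=look(['counter'],'s7.png','side')
b=bird(q,.016,.33,.57,.2,.44,1600)
cv2.imwrite('pics/c7.png',b)
```

```text
side tcp_to_tips 0.025
counter pin [([0.3676, 0.3385, 0.0112], 0.45)] look [([0.3621, 0.3338, 0.035], 0.5)]
22.12 [0.50883689 0.29130251 0.19406423] [ 5.48996857e-04  9.54222029e-01 -2.99098640e-01 -1.46010658e-04] 0.08522686272552785 [ 0.60496764  0.34517381 -0.31326918]
```

Emit:
send_rows(
  deltas=[
    [[0.01,-0.032,0],[0,0,-1]],
    [[0.01,-0.032,0],[0,0,-1]],
    [[0.01,-0.032,0],[0,0,-1]],
    [[0.01,-0.032,0],[0,0,-1]],
    [[0.01,-0.032,0],[0,0,-1]],
  ],
)

```text
t: 22.75
tool_pos: [0.5577, 0.1315, 0.195]
ee_rot: [-0.0, 0.867, -0.498, 0.0]
contact_force: [0.4, -0.3, -0.1]
gripper_width: 0.0854
gripper_force: 0.0
```

Emit:
send_rows(
  deltas=[
    [[0.01,-0.03,0],[0,0,-1]],
    [[-0.006,-0.03,0],[0,0,-1]],
    [[-0.006,-0.03,0],[0,0,-1]],
    [[-0.006,-0.03,0],[0,0,-1]],
    [[-0.006,-0.03,0],[0,0,-1]],
  ],
)

```text
t: 23.38
tool_pos: [0.5433, -0.0183, 0.1949]
ee_rot: [-0.0, 0.739, -0.674, 0.0]
contact_force: [-0.0, -0.0, -0.3]
gripper_width: 0.0854
gripper_force: 0.0
```

Emit:
send_rows(
  deltas=[
    [[-0.005,-0.03,0],[0,0,-1]],
    [[0,0,0],[0,0,-1]],
    [[0,0,0],[0,0,-1]],
    [[0,0,0],[0,0,-1]],
    [[0,0,0],[0,0,0]],
  ],
)

```text
t: 24.0
tool_pos: [0.5387, -0.0475, 0.1948]
ee_rot: [0.0, -0.612, 0.791, -0.0]
contact_force: [0.9, -0.0, -0.8]
gripper_width: 0.0853
gripper_force: 0.0
```

Run:
```python
from h import *
p=look(['stamp','counter'],'w8.png')
a=bird(p,.08,.44,.62,-.18,.02,2000)
blob(a,(65,80,30),(90,255,255),.62,.02,2000)
cv2.imwrite('pics/c8.png',np.hstack([a[:360,:400],cv2.imread('pics/c7.png')[:360]]))
```

```text
wrist tcp_to_tips 0.025
stamp pin [([0.5292, -0.0843, -0.0028], 0.91)] look [([0.5314, -0.0892, 0.0774], 0.9)]
counter pin [] look [([0.5592, 0.1429, 0.0104], 0.61)]
24.25 [ 0.53891033 -0.04781825  0.19436881] [ 4.04337718e-08 -6.11377600e-01  7.91339011e-01  9.39327050e-06] 0.08534512542996314 [-0.09291483 -0.14180105 -0.47397796]
  c [ 0.5318 -0.0879] long 0.0528 short 0.0373 yaw_long 116.6
```

View pics/c8.png

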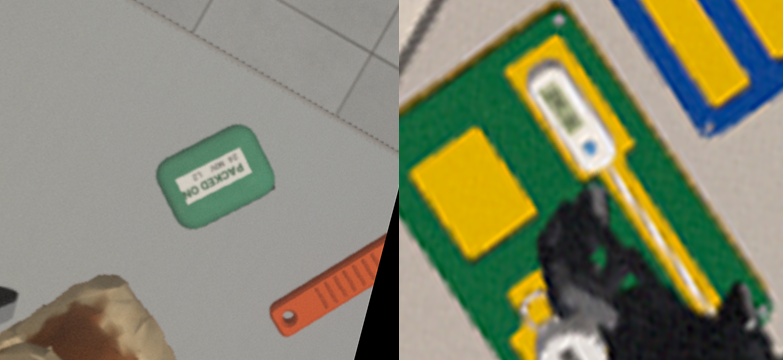

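The stamp's long axis is at -63.4° and its cap centre is at (0.532,-0.088), around (215,175) in the left view. The right view is partly hidden by the arm, but the counter's ring shows at (535,310) in its slot. I'll grip the stamp.

Emit:
send_rows(
  deltas=[
    [[-0.001,-0.008,0],[0,0,1]],
    [[-0.001,-0.008,0],[0,0,1]],
    [[-0.001,-0.008,0],[0,0,1]],
    [[-0.002,-0.008,0],[0,0,1]],
    [[-0.002,-0.008,0],[0,0,1]],
  ],
  jaw=0.25,
)

```text
t: 24.88
tool_pos: [0.5319, -0.0882, 0.1942]
ee_rot: [0.0, 0.769, -0.639, -0.0]
contact_force: [-0.5, -0.5, 0.5]
gripper_width: 0.064
gripper_force: 0.0
```

Emit:
send_rows(
  deltas=[
    [[0,0,-0.005],[0,0,1]],
    [[0,0,-0.01],[0,0,1]],
    [[0,0,-0.01],[0,0,1]],
    [[0,0,-0.01],[0,0,0.4]],
    [[0,0,0],[0,0,0]],
  ],
)

```text
t: 25.5
tool_pos: [0.5316, -0.088, 0.1583]
ee_rot: [0.001, 0.854, -0.521, -0.001]
contact_force: [-0.4, 0.1, -0.7]
gripper_width: 0.0638
gripper_force: 0.0
```

Run:
```python
from h import *
p=look(['stamp'],'w9.png')
a=bird(p,.08,.44,.62,-.18,.02,2000)
blob(a,(65,80,30),(90,255,255),.62,.02,2000)
```

```text
wrist tcp_to_tips 0.025
stamp pin [([0.529, -0.0842, -0.0007], 0.83), ([0.4707, -0.1718, -0.002], 0.17)] look [([0.5323, -0.0927, 0.0768], 0.77)]
25.65 [ 0.53218716 -0.08803609  0.1597632 ] [-3.63869660e-05  8.53828575e-01 -5.20554188e-01  3.17365624e-04] 0.06379564426565625 [0.43600342 0.09634616 0.47899956]
  c [ 0.5336 -0.0899] long 0.056 short 0.0372 yaw_long 117.0
```

Emit:
send_rows(
  deltas=[
    [[0.001,-0.001,-0.03],[0,0,0]],
    [[0,0,-0.03],[0,0,0]],
    [[0,0,-0.015],[0,0,0]],
    [[0,0,-0.005],[0,0,0]],
    [[0,0,0],[0,0,0]],
  ],
)

```text
t: 26.28
tool_pos: [0.5334, -0.089, 0.0801]
ee_rot: [-0.0, 0.854, -0.52, 0.0]
contact_force: [-0.1, 1.3, 1.1]
gripper_width: 0.0643
gripper_force: 0.0
```

Emit:
send_rows(
  deltas=[
    [[0,0,0],[0,0,0]],
    [[0,0,0],[0,0,0]],
    [[0,0,0],[0,0,0]],
    [[0,0,0],[0,0,0]],
    [[0,0,0.01],[0,0,0]],
  ],
  jaw=1,
  newtons=45,
)

```text
t: 26.9
tool_pos: [0.5322, -0.0888, 0.0885]
ee_rot: [0.0, 0.854, -0.52, -0.001]
contact_force: [-0.0, 0.1, -1.0]
gripper_width: 0.0381
gripper_force: 45.3
```

Emit:
send_rows(
  deltas=[
    [[0.01,0,0.03],[0,0,0]],
    [[0.02,0,0.04],[0,0,0]],
    [[0.02,0.01,0.02],[0,0,-1]],
    [[0,0.03,0],[0,0,-1]],
    [[0,0.03,0],[0,0,-1]],
  ],
)

```text
t: 27.52
tool_pos: [0.5828, -0.0182, 0.179]
ee_rot: [0.0, 0.778, -0.629, -0.001]
contact_force: [-0.1, 0.1, -0.8]
gripper_width: 0.0383
gripper_force: 45.4
```

Emit:
send_rows(
  deltas=[
    [[-0.009,0.03,0],[0,0,-1]],
    [[-0.009,0.03,0],[0,0,-1]],
    [[-0.009,0.03,0],[0,0,-1]],
    [[-0.009,0.03,0],[0,0,-1]],
    [[-0.009,0.03,0],[0,0,-1]],
  ],
)

```text
t: 28.15
tool_pos: [0.5372, 0.132, 0.1791]
ee_rot: [-0.0, -0.623, 0.782, 0.0]
contact_force: [-1.2, -0.5, -0.8]
gripper_width: 0.0384
gripper_force: 45.4
```

Emit:
send_rows(
  deltas=[
    [[-0.01,0.03,0],[0,0,-1]],
    [[-0.01,0.03,0],[0,0,-1]],
    [[-0.01,0.03,0],[0,0,-1]],
    [[-0.01,0.03,0],[0,0,-1]],
    [[-0.01,0.03,0],[0,0,-1]],
  ],
)

```text
t: 28.78
tool_pos: [0.4872, 0.2819, 0.1791]
ee_rot: [-0.001, -0.439, 0.898, 0.0]
contact_force: [0.2, 0.2, 0.3]
gripper_width: 0.0384
gripper_force: 45.4
```

Emit:
send_rows(
  deltas=[
    [[-0.01,0.03,0],[0,0,-1]],
    [[-0.01,0.03,0],[0,0,-1]],
    [[-0.01,0.03,0],[0,0,-1]],
    [[-0.009,0.023,0],[0,0,-0.4]],
    [[0,0,0],[0,0,0]],
  ],
)

```text
t: 29.4
tool_pos: [0.448, 0.395, 0.1785]
ee_rot: [-0.001, -0.304, 0.953, -0.0]
contact_force: [0.5, -0.6, -0.8]
gripper_width: 0.0382
gripper_force: 45.4
```

Run:
```python
from h import *
p=look(['stamp','green_tray','counter'],'w10.png')
q=look(['counter','stamp'],'s10.png','side')
cv2.imwrite('pics/c10.png',np.hstack([cv2.resize(cv2.cvtColor(p['frame'],cv2.COLOR_RGB2BGR),(480,360)),bird(q,.016,.33,.53,.25,.45,1600)[:320].copy() if 0 else cv2.resize(bird(q,.016,.31,.49,.29,.45,2000),(320,360))]))
```

```text
wrist tcp_to_tips 0.025
stamp pin [([0.4518, 0.3946, 0.0936], 0.94)] look [([0.4399, 0.3911, 0.1744], 0.76)]
green_tray pin [([0.427, 0.3353, -0.0028], 0.75)] look [([0.4218, 0.3309, 0.0159], 0.93)]
counter pin [([0.3618, 0.3336, 0.0131], 0.93)] look [([0.3532, 0.3323, 0.0375], 0.59)]
29.75 [0.44927059 0.39341889 0.17939252] [-1.21022577e-05 -3.02867672e-01  9.53032615e-01  8.34393229e-05] 0.03783765612804395 [ 0.02425335  0.15841799 -0.45847123]
side tcp_to_tips 0.025
counter pin [([0.3644, 0.3358, 0.0117], 0.6), ([0.4748, -0.1705, -0.0028], 0.25)] look []
stamp pin [([0.4517, 0.3966, 0.1026], 0.96)] look [([0.4674, 0.4016, 0.1711], 0.93)]
30.0 [0.44908197 0.3938503  0.17932845] [ 3.48964889e-06 -3.03090319e-01  9.52961831e-01  8.06310266e-05] 0.03871543775783823 [-0.05866593 -0.27389076 -0.81176507]
```

View pics/c10.png

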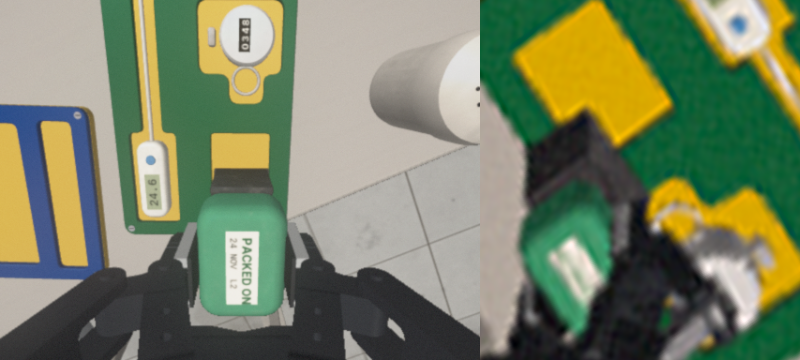

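The left view shows the counter and thermometer seated and the stamp aligned over its slot at (240,150). I'll lower it.

Emit:
send_rows(
  deltas=[
    [[-0.001,-0.001,-0.03],[0,0,0]],
    [[0,0,-0.03],[0,0,0]],
    [[0,0,-0.02],[0,0,0]],
    [[0,0,-0.007],[0,0,0]],
    [[0,0,-0.002],[0,0,0]],
  ],
)

```text
t: 30.62
tool_pos: [0.4484, 0.3933, 0.091]
ee_rot: [0.001, -0.303, 0.953, 0.0]
contact_force: [0.1, 0.3, -0.6]
gripper_width: 0.0379
gripper_force: 45.4
```

Emit:
send_rows(
  deltas=[
    [[0,0,-0.001],[0,0,0]],
    [[0,0,0],[0,0,0]],
  ],
)

```text
t: 30.88
tool_pos: [0.4484, 0.3935, 0.0908]
ee_rot: [0.001, -0.303, 0.953, 0.001]
contact_force: [-1.4, -0.5, 3.3]
gripper_width: 0.0384
gripper_force: 45.9
```

Emit:
send_rows(
  deltas=[
    [[0,0,0],[0,0,0]],
    [[0,0,0],[0,0,0]],
    [[0,0,0.02],[0,0,0]],
    [[0,0,0.05],[0,0,0]],
    [[0,0,0.05],[0,0,0]],
  ],
  jaw=0.25,
)

```text
t: 31.5
tool_pos: [0.4481, 0.3928, 0.2122]
ee_rot: [0.0, -0.303, 0.953, 0.0]
contact_force: [0.3, 0.5, 0.5]
gripper_width: 0.0639
gripper_force: 0.0
```

Emit:
send_rows(
  deltas=[
    [[0.025,-0.04,0],[0,0,1]],
    [[0.025,-0.04,0],[0,0,1]],
    [[0.025,-0.04,0],[0,0,1]],
    [[0.025,-0.04,0],[0,0,1]],
    [[0.025,-0.04,0],[0,0,1]],
  ],
  jaw=0,
)

```text
t: 32.12
tool_pos: [0.5739, 0.1916, 0.2112]
ee_rot: [0.001, -0.504, 0.864, -0.0]
contact_force: [0.9, 0.7, 0.2]
gripper_width: 0.0851
gripper_force: 0.0
```

Emit:
send_rows(
  deltas=[
    [[0.025,-0.043,0],[0,0,1]],
    [[0,-0.05,0],[0,0,1]],
    [[0,-0.05,0],[0,0,1]],
    [[0,-0.05,0],[0,0,1]],
    [[0,-0.05,0],[0,0,1]],
  ],
)

```text
t: 32.75
tool_pos: [0.598, -0.0517, 0.2112]
ee_rot: [0.001, -0.679, 0.734, -0.001]
contact_force: [0.7, -0.0, 0.6]
gripper_width: 0.0854
gripper_force: 0.0
```

Emit:
send_rows(
  deltas=[
    [[0,-0.05,0],[0,0,1]],
    [[-0.03,-0.044,0],[0,0,1]],
    [[-0.03,-0.044,0],[0,0,1]],
    [[-0.03,-0.044,0],[0,0,1]],
    [[-0.03,-0.044,0],[0,0,1]],
  ],
)

```text
t: 33.38
tool_pos: [0.477, -0.2774, 0.2112]
ee_rot: [-0.0, 0.822, -0.57, 0.001]
contact_force: [0.9, -0.0, 0.1]
gripper_width: 0.0855
gripper_force: 0.0
```

Emit:
send_rows(
  deltas=[
    [[-0.03,-0.044,-0.01],[0,0,1]],
    [[-0.036,-0.02,-0.01],[0,0,0.7]],
    [[-0.036,-0.02,0],[0,0,0]],
    [[0,0,0],[0,0,0]],
  ],
)

```text
t: 33.88
tool_pos: [0.3743, -0.3614, 0.1913]
ee_rot: [0.0, 0.86, -0.51, 0.001]
contact_force: [0.4, 0.4, 0.7]
gripper_width: 0.0858
gripper_force: 0.0
```

Run:
```python
from h import *
p=look(['marker','cutter'],'w11.png')
q=look(['stamp','thermometer','counter'],'s11.png','side')
a=bird(p,.01,.29,.49,-.46,-.28,2000); b=bird(q,.016,.31,.53,.26,.46,1800)
print(a.shape,b.shape)
cv2.imwrite('pics/c11.png',np.hstack([a[:396],b[:396]]))
```

```text
wrist tcp_to_tips 0.025
marker pin [([0.3676, -0.3592, 0.0001], 0.61)] look [([0.368, -0.3669, 0.0152], 0.59)]
cutter pin [([0.4716, -0.1712, -0.0017], 0.59)] look [([0.4809, -0.2106, 0.0136], 0.8)]
34.12 [ 0.37664383 -0.35965648  0.18972625] [ 1.44613549e-05  8.60969195e-01 -5.08657048e-01  2.28942249e-04] 0.08549705609363327 [-0.06049618 -0.36546885 -0.98537024]
side tcp_to_tips 0.025
stamp pin [([0.4501, 0.3969, 0.0107], 0.86)] look [([0.4629, 0.3966, 0.0868], 0.93)]
thermometer pin [([0.4502, 0.2972, 0.0124], 0.58)] look [([0.4994, 0.3304, 0.0279], 0.84)]
counter pin [([0.3679, 0.3387, 0.0125], 0.79)] look [([0.3655, 0.3341, 0.0369], 0.8)]
34.48 [ 0.37615318 -0.3598134   0.18912232] [ 6.97384469e-05  8.60842518e-01 -5.08871420e-01 -1.79440705e-04] 0.08502512633587644 [-0.75931273 -0.18190123 -0.50781249]
(400, 360, 3) (396, 360, 3)
```

View pics/c11.png

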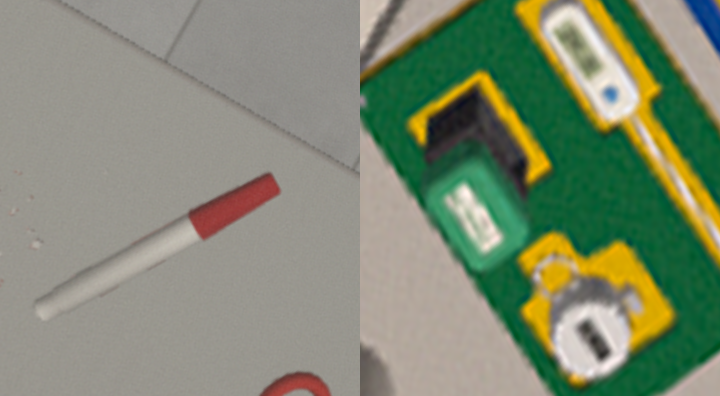

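The left view shows the marker from (40,310) to (276,184), so its centre is (0.3665,-0.359) and its axis -62°. The right view shows all three green-tray tools seated. I'll grip the marker.

Emit:
send_rows(
  deltas=[
    [[-0.005,0,-0.04],[0,0,-0.1]],
    [[-0.005,0,-0.05],[0,0,0]],
    [[0,0,-0.04],[0,0,0]],
    [[0,0,-0.02],[0,0,0]],
    [[0,0,-0.008],[0,0,0]],
  ],
  jaw=0.3,
)

```text
t: 35.1
tool_pos: [0.3654, -0.3597, 0.0299]
ee_rot: [0.0, 0.859, -0.513, -0.001]
contact_force: [-1.0, 0.1, -0.3]
gripper_width: 0.0596
gripper_force: 0.0
```

Emit:
send_rows(
  deltas=[
    [[0,0,0],[0,0,0]],
    [[0,0,0],[0,0,0]],
    [[0,0,0],[0,0,0]],
    [[0,0,0],[0,0,0]],
    [[0,0,0],[0,0,0]],
  ],
  jaw=1,
  newtons=30,
)

```text
t: 35.72
tool_pos: [0.3665, -0.3605, 0.0326]
ee_rot: [0.0, 0.859, -0.513, 0.001]
contact_force: [-2.0, 0.9, 5.8]
gripper_width: 0.0137
gripper_force: 30.0
```

Emit:
send_rows(
  deltas=[
    [[0,0,0.01],[0,0,0]],
    [[0,0,0.05],[0,0,0]],
    [[0.03,0,0.05],[0,0,0]],
    [[0.04,0.01,0.04],[0,0,0]],
    [[0.04,0.02,0],[0,0,0]],
  ],
)

```text
t: 36.35
tool_pos: [0.4783, -0.3308, 0.1863]
ee_rot: [-0.0, 0.858, -0.513, 0.004]
contact_force: [1.6, -0.1, -0.3]
gripper_width: 0.0139
gripper_force: 29.3
```

Emit:
send_rows(
  deltas=[
    [[0.024,0.042,0],[0,0,-1]],
    [[0.024,0.042,0],[0,0,-1]],
    [[0.024,0.042,0],[0,0,-1]],
    [[0.024,0.042,0],[0,0,-1]],
    [[0.024,0.041,0],[0,0,-1]],
  ],
)

```text
t: 36.98
tool_pos: [0.5965, -0.1194, 0.1816]
ee_rot: [-0.0, 0.726, -0.687, -0.0]
contact_force: [0.5, -0.3, 0.1]
gripper_width: 0.0132
gripper_force: 29.3
```

Emit:
send_rows(
  deltas=[
    [[0.024,0.041,0],[0,0,-1]],
    [[0,0.05,0],[0,0,-1]],
    [[0,0.05,0],[0,0,-1]],
    [[0,0.05,0],[0,0,-1]],
    [[0,0.05,0],[0,0,-1]],
  ],
)

```text
t: 37.6
tool_pos: [0.6197, 0.1217, 0.1816]
ee_rot: [0.0, -0.56, 0.828, 0.0]
contact_force: [1.4, 0.3, -0.5]
gripper_width: 0.0137
gripper_force: 29.4
```

Emit:
send_rows(
  deltas=[
    [[-0.012,0.038,0],[0,0,-1]],
    [[-0.012,0.038,0],[0,0,-1]],
    [[-0.012,0.038,0],[0,0,-1]],
    [[-0.013,0.038,0],[0,0,-1]],
    [[0,0,-0.03],[0,0,-1]],
  ],
)

```text
t: 38.22
tool_pos: [0.5711, 0.2752, 0.1539]
ee_rot: [0.002, -0.369, 0.929, 0.001]
contact_force: [-0.3, -0.1, 0.2]
gripper_width: 0.0136
gripper_force: 29.4
```

Emit:
send_rows(
  deltas=[
    [[0,0,-0.03],[0,0,-1]],
    [[0,0,-0.03],[0,0,-0.9]],
    [[0,0,0],[0,0,0]],
  ],
)

```text
t: 38.6
tool_pos: [0.5695, 0.2712, 0.0885]
ee_rot: [-0.003, -0.291, 0.957, -0.001]
contact_force: [0.5, -0.0, 0.2]
gripper_width: 0.0135
gripper_force: 29.4
```

Run:
```python
from h import *
p=look(['marker','blue_tray'],'w12.png')
for n,pp in(('w',p),('s',grab('side'))):
    a=bird(pp,.016,.47,.72,.13,.36); print(n)
    blob(a,(100,120,60),(125,255,255),.72,.36)
    blob(a,(20,120,120),(32,255,255),.72,.36,n=3)
```

```text
wrist tcp_to_tips 0.025
marker pin [([0.569, 0.2688, 0.0569], 0.73)] look [([0.5569, 0.257, 0.0681], 0.83)]
blue_tray pin [([0.5931, 0.239, 0.0002], 0.73), ([0.7475, 0.2094, -0.0004], 0.17)] look [([0.5689, 0.2115, 0.0169], 0.9)]
38.85 [0.57176775 0.27246728 0.09336262] [ 1.37433637e-03 -2.91121188e-01  9.56685075e-01  4.81164467e-04] 0.013401705986713934 [-0.0788761   0.05104139  0.41755673]
w
  c [0.5816 0.2336] long 0.1503 short 0.134 yaw_long 33.699997
  c [0.5936 0.2179] long 0.1218 short 0.0474 yaw_long 33.699997
  c [0.5433 0.2535] long 0.0838 short 0.0288 yaw_long 33.699997
  c [0.5047 0.3257] long 0.0905 short 0.0272 yaw_long 35.0
s
  c [0.5919 0.2409] long 0.1762 short 0.1348 yaw_long 33.899994
  c [0.6042 0.2237] long 0.1414 short 0.0491 yaw_long 33.699997
  c [0.589 0.284] long 0.1061 short 0.0288 yaw_long 34.100006
  c [0.5092 0.3401] long 0.0717 short 0.0454 yaw_long 35.399994
```

View pics/w12.png

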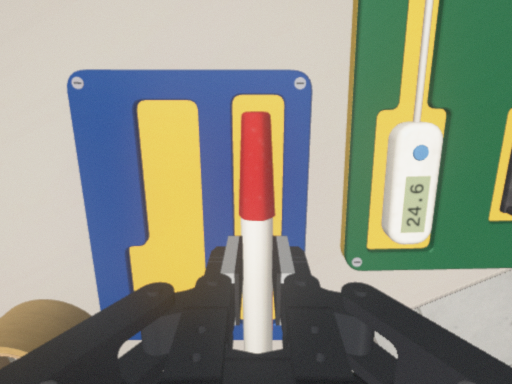

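The marker is aligned over its slot, at columns 233–283. I'll lower it.

Emit:
send_rows(
  deltas=[
    [[0,0,-0.025],[0,0,0]],
    [[0,0,-0.015],[0,0,0]],
    [[0,0,-0.007],[0,0,0]],
    [[0,0,-0.002],[0,0,0]],
    [[0,0,0],[0,0,0]],
  ],
)

```text
t: 39.52
tool_pos: [0.5714, 0.2723, 0.043]
ee_rot: [0.001, -0.291, 0.957, 0.0]
contact_force: [1.2, 0.5, -0.2]
gripper_width: 0.0134
gripper_force: 29.4
```

Emit:
send_rows(
  deltas=[
    [[0,0,-0.001],[0,0,0]],
    [[0,0,0],[0,0,0]],
  ],
)

```text
t: 39.78
tool_pos: [0.5714, 0.2723, 0.0427]
ee_rot: [0.001, -0.291, 0.957, 0.0]
contact_force: [-3.4, -0.8, 6.0]
gripper_width: 0.0136
gripper_force: 30.9
```

Emit:
send_rows(
  deltas=[
    [[0,0,0],[0,0,0]],
    [[0,0,0],[0,0,0]],
    [[0,0,0.02],[0,0,0]],
    [[0,0,0.05],[0,0,0]],
    [[0,0,0.05],[0,0,0]],
  ],
  jaw=0.5,
)

```text
t: 40.4
tool_pos: [0.5711, 0.2718, 0.1641]
ee_rot: [0.0, -0.291, 0.957, -0.0]
contact_force: [1.0, 0.7, 0.3]
gripper_width: 0.0429
gripper_force: 0.0
```

Run:
```python
from h import *
p=look(['marker','blue_tray'],'w13.png')
look(['marker'],None,'side')
```

```text
wrist tcp_to_tips 0.025
marker pin [([0.5709, 0.2742, 0.0113], 0.63)] look [([0.5652, 0.2683, 0.0271], 0.79)]
blue_tray pin [([0.5899, 0.2367, 0.0042], 0.9)] look [([0.5811, 0.2294, 0.0175], 0.64), ([0.459, 0.385, 0.0508], 0.44)]
40.65 [0.5709286  0.27212715 0.16205316] [ 3.62848863e-04 -2.90663650e-01  9.56825123e-01  4.40202179e-04] 0.042713371194622554 [-0.4469335   0.85265113 -0.78720212]
side tcp_to_tips 0.025
marker pin [([0.7494, 0.2053, 0.002], 0.5), ([0.5723, 0.2724, 0.0116], 0.49)] look [([0.58, 0.275, 0.0247], 0.69), ([0.7499, 0.2051, 0.0408], 0.66)]
40.8 [0.5705054  0.2717123  0.16000558] [-1.07880338e-03 -2.90702570e-01  9.56812803e-01 -3.34627898e-04] 0.042524513662696106 [-0.28221784 -0.21846317 -0.85310382]
```

View pics/w13.png

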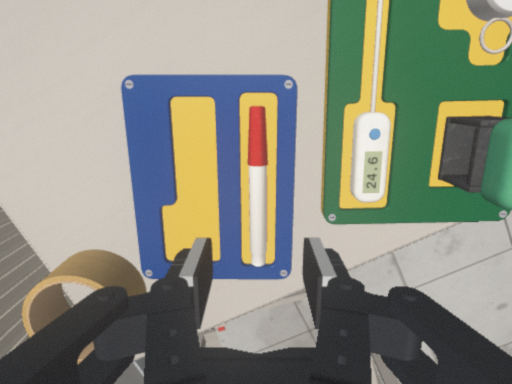

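The marker is seated at columns 248–268, within its slot's 240–277. Next is the cutter. I'm relying on numeric checks from here, because the picture budget is used up.

Emit:
send_rows(
  deltas=[
    [[0.01,-0.04,0.015],[0,0,1]],
    [[0.01,-0.04,0.015],[0,0,1]],
    [[0.01,-0.04,0],[0,0,1]],
    [[0.01,-0.04,0],[0,0,1]],
    [[0.01,-0.042,0],[0,0,1]],
  ],
)

```text
t: 41.42
tool_pos: [0.6209, 0.0686, 0.1902]
ee_rot: [-0.001, -0.492, 0.87, 0.0]
contact_force: [0.7, 1.0, 0.9]
gripper_width: 0.0425
gripper_force: 0.0
```

Emit:
send_rows(
  deltas=[
    [[0,-0.05,0],[0,0,1]],
    [[0,-0.05,0],[0,0,1]],
    [[0,-0.05,0],[0,0,1]],
    [[-0.029,-0.018,0],[0,0,1]],
    [[-0.029,-0.018,0],[0,0,1]],
  ],
  jaw=0,
)

```text
t: 42.05
tool_pos: [0.5618, -0.1172, 0.1898]
ee_rot: [-0.001, -0.669, 0.744, 0.001]
contact_force: [0.0, 0.5, 0.3]
gripper_width: 0.0855
gripper_force: 0.0
```

Emit:
send_rows(
  deltas=[
    [[-0.03,-0.019,0],[0,0,1]],
    [[-0.03,-0.019,0],[0,0,1]],
    [[-0.03,-0.019,0],[0,0,1]],
    [[0,0,0],[0,0,1]],
    [[0,0,0],[0,0,1]],
  ],
)

```text
t: 42.68
tool_pos: [0.4723, -0.1733, 0.1907]
ee_rot: [0.0, 0.814, -0.581, -0.0]
contact_force: [-0.1, -0.5, -0.6]
gripper_width: 0.0851
gripper_force: 0.0
```

Emit:
send_rows(
  deltas=[
    [[0,0,0],[0,0,1]],
    [[0,0,0],[0,0,1]],
    [[0,0,0],[0,0,0.2]],
    [[0,0,0],[0,0,0]],
  ],
)

```text
t: 43.18
tool_pos: [0.4728, -0.173, 0.1908]
ee_rot: [0.0, 0.865, -0.502, -0.0]
contact_force: [0.2, 0.2, 0.4]
gripper_width: 0.0857
gripper_force: 0.0
```

```bash
cat > cut.py <<'E'
from h import *
def cutter(p,z,c0,s=2000):
    x1,y1=c0[0]+.1,c0[1]+.1
    a=bird(p,z,x1-.2,x1,y1-.2,y1,s)
    m=cv2.inRange(cv2.cvtColor(a,cv2.COLOR_BGR2HSV),(3,150,110),(14,255,255))
    c=max(cv2.findContours(m,cv2.RETR_EXTERNAL,cv2.CHAIN_APPROX_NONE)[0],key=cv2.contourArea)
    P=c[:,0,:].astype(float); W=np.c_[x1-P[:,1]/s,y1-P[:,0]/s]
    b=cv2.boxPoints(cv2.minAreaRect((W*1000).astype(np.float32)))/1000
    e=[b[1]-b[0],b[2]-b[1]]; l=max(e,key=np.linalg.norm); w=min(e,key=np.linalg.norm)
    print('box c',b.mean(0).round(4),'long',np.linalg.norm(l).round(4),'short',np.linalg.norm(w).round(4),'ang',np.degrees(np.arctan2(l[1],l[0])).round(1)%180)
    return W
E
python3 - <<'E'
from cut import *
p=look(['cutter'],'w14.png')
W=cutter(p,.013,(.470,-.175))
E
```

```text
wrist tcp_to_tips 0.025
cutter pin [([0.4727, -0.1727, 0.0009], 0.58)] look [([0.4755, -0.1841, 0.0167], 0.96)]
43.33 [ 0.47293283 -0.17296984  0.19113229] [ 1.39738594e-04  8.64946488e-01 -5.01864063e-01 -1.26156664e-04] 0.08516613987124215 [0.61127535 0.4399649  0.44367483]
box c [ 0.4668 -0.1772] long 0.1284 short 0.0354 ang 121.5
```

Emit:
send_rows(
  deltas=[
    [[0,0,-0.045],[0,0,0.2]],
    [[0,0,-0.05],[0,0,0]],
    [[0,0,-0.04],[0,0,0]],
    [[0,0,-0.018],[0,0,0]],
    [[0,0,-0.007],[0,0,0]],
  ],
  jaw=0.3,
)

```text
t: 43.95
tool_pos: [0.4731, -0.1731, 0.0311]
ee_rot: [0.0, 0.869, -0.494, -0.0]
contact_force: [0.5, -0.7, 0.6]
gripper_width: 0.0598
gripper_force: 0.0
```

Emit:
send_rows(
  deltas=[
    [[0,0,0],[0,0,0]],
    [[0,0,0],[0,0,0]],
    [[0,0,0],[0,0,0]],
    [[0,0,0],[0,0,0]],
    [[0,0,0],[0,0,0]],
  ],
  jaw=1,
  newtons=40,
)

```text
t: 44.58
tool_pos: [0.4741, -0.1731, 0.0331]
ee_rot: [-0.0, 0.87, -0.494, 0.001]
contact_force: [-1.4, 1.2, 6.4]
gripper_width: 0.0209
gripper_force: 40.8
```

Emit:
send_rows(
  deltas=[
    [[0,0,0.01],[0,0,0]],
    [[0.01,-0.005,0.04],[0,0,0]],
    [[0.03,-0.01,0.05],[0,0,0]],
    [[0.04,0,0.05],[0,0,0]],
    [[0,0,0],[0,0,0]],
  ],
)

```text
t: 45.2
tool_pos: [0.5552, -0.1885, 0.1849]
ee_rot: [-0.001, 0.869, -0.494, 0.003]
contact_force: [-0.0, -0.4, -0.7]
gripper_width: 0.021
gripper_force: 40.0
```

Emit:
send_rows(
  deltas=[
    [[0.017,0.034,0],[0,0,1]],
    [[0.017,0.034,0],[0,0,1]],
    [[0.017,0.035,0],[0,0,1]],
    [[0.016,0.035,0],[0,0,1]],
    [[0,0.04,0],[0,0,1]],
  ],
)

```text
t: 45.82
tool_pos: [0.6187, -0.009, 0.1787]
ee_rot: [0.001, 0.956, -0.293, -0.001]
contact_force: [0.4, 0.1, -0.1]
gripper_width: 0.0211
gripper_force: 40.0
```

Emit:
send_rows(
  deltas=[
    [[0,0.04,0],[0,0,1]],
    [[0,0.04,0],[0,0,1]],
    [[0,0.04,0],[0,0,1]],
    [[0,0.04,0],[0,0,1]],
    [[-0.006,0.026,0],[0,0,1]],
  ],
)

```text
t: 46.45
tool_pos: [0.6121, 0.1775, 0.1789]
ee_rot: [0.0, 0.997, -0.078, -0.001]
contact_force: [-0.1, 0.4, -0.8]
gripper_width: 0.0212
gripper_force: 40.0
```

Emit:
send_rows(
  deltas=[
    [[-0.007,0.026,0],[0,0,1]],
    [[-0.007,0.027,0],[0,0,1]],
    [[0,0,0],[0,0,1]],
    [[0,0,0],[0,0,1]],
    [[0,0,0],[0,0,1]],
  ],
)

```text
t: 47.08
tool_pos: [0.5982, 0.2288, 0.1792]
ee_rot: [0.0, 0.99, 0.139, -0.001]
contact_force: [-0.3, 0.1, -0.4]
gripper_width: 0.0212
gripper_force: 40.0
```

Emit:
send_rows(
  deltas=[
    [[0,0,-0.02],[0,0,1]],
    [[0,0,-0.03],[0,0,1]],
    [[0,0,-0.03],[0,0,1]],
    [[0,0,0],[0,0,0.6]],
    [[0,0,0],[0,0,0]],
  ],
)

```text
t: 47.7
tool_pos: [0.5984, 0.2286, 0.0992]
ee_rot: [0.0, 0.957, 0.29, -0.001]
contact_force: [0.2, -0.2, -0.3]
gripper_width: 0.0208
gripper_force: 40.0
```

Run:
```python
from cut import *
p=look(['cutter','marker','blue_tray'],'w15.png')
W=cutter(p,.075,(.6,.23))
q=look(['cutter'],'s15.png','side'); cutter(q,.075,(.6,.23))
```

```text
wrist tcp_to_tips 0.025
cutter pin [([0.5959, 0.2287, 0.0664], 0.73)] look [([0.6174, 0.2371, 0.0796], 0.8)]
marker pin [([0.5718, 0.2729, 0.009], 0.62)] look [([0.5856, 0.2792, 0.0243], 0.74)]
blue_tray pin [([0.5917, 0.2412, 0.0029], 0.84)] look [([0.6234, 0.2629, 0.0156], 0.81)]
48.05 [0.59905478 0.22910334 0.10037343] [-9.42753426e-05  9.56861930e-01  2.90542908e-01  2.38467838e-04] 0.021182162203538822 [0.54224612 0.93192846 0.23189685]
box c [0.6054 0.2243] long 0.1211 short 0.0378 ang 34.0
side tcp_to_tips 0.025
cutter pin [([0.6011, 0.2284, 0.0669], 0.85), ([0.5712, 0.2727, 0.0106], 0.51)] look [([0.6309, 0.2408, 0.0801], 0.79)]
48.2 [0.59901659 0.229043   0.10016225] [1.42473625e-07 9.56828659e-01 2.90652564e-01 7.41736142e-05] 0.020861314692009976 [-0.63149769 -0.68017646  0.74870766]
box c [0.6199 0.2342] long 0.09 short 0.0387 ang 32.6
```

Emit:
send_rows(
  deltas=[
    [[0.001,0.001,-0.025],[0,0,0]],
    [[0,0,-0.02],[0,0,0]],
    [[0,0,-0.008],[0,0,0]],
    [[0,0,-0.002],[0,0,0]],
    [[0,0,0],[0,0,0]],
  ],
)

```text
t: 48.82
tool_pos: [0.6004, 0.2302, 0.0458]
ee_rot: [0.0, 0.957, 0.291, 0.001]
contact_force: [-0.4, -0.7, -0.2]
gripper_width: 0.0208
gripper_force: 40.0
```

Emit:
send_rows(
  deltas=[
    [[0,0,-0.001],[0,0,0]],
    [[0,0,-0.001],[0,0,0]],
  ],
)

```text
t: 49.08
tool_pos: [0.6002, 0.2302, 0.0436]
ee_rot: [-0.0, 0.957, 0.291, 0.0]
contact_force: [-0.1, -0.0, -0.8]
gripper_width: 0.0209
gripper_force: 40.0
```

Run:
```python
from cut import *
p=look(['cutter'],'w16.png')
W=cutter(p,.025,(.6,.23))
```

```text
wrist tcp_to_tips 0.025
cutter pin [([0.6009, 0.2315, 0.0092], 0.78)] look [([0.62, 0.2379, 0.0253], 0.9)]
49.23 [0.60005369 0.23005196 0.04319048] [5.22513138e-06 9.56813151e-01 2.90703597e-01 1.14554824e-04] 0.020991632433842514 [ 0.2755676  -0.76621484 -0.68621838]
box c [0.6095 0.2276] long 0.1162 short 0.0363 ang 34.0
```

Emit:
send_rows(
  deltas=[
    [[0,0,-0.001],[0,0,0]],
  ],
)

```text
t: 49.35
tool_pos: [0.6001, 0.2301, 0.0431]
ee_rot: [0.0, 0.957, 0.291, 0.0]
contact_force: [-5.1, -0.3, 7.8]
gripper_width: 0.0211
gripper_force: 40.9
```

Emit:
send_rows(
  deltas=[
    [[0,0,0],[0,0,0]],
    [[0,0,0],[0,0,0]],
    [[0,0,0.02],[0,0,0]],
    [[0,0,0.05],[0,0,0]],
    [[0,0,0.06],[0,0,0]],
  ],
  jaw=0.6,
)

```text
t: 49.98
tool_pos: [0.5997, 0.2296, 0.174]
ee_rot: [0.0, 0.957, 0.291, -0.0]
contact_force: [0.9, 0.7, 0.4]
gripper_width: 0.0344
gripper_force: 0.0
```

Emit:
send_rows(
  deltas=[
    [[0,-0.04,0.05],[0,0,0]],
    [[0,-0.05,0.03],[0,0,0]],
    [[0,-0.05,0],[0,0,0]],
    [[0,-0.05,0],[0,0,0]],
    [[0,0,0],[0,0,0]],
  ],
)

```text
t: 50.6
tool_pos: [0.6, 0.0378, 0.2533]
ee_rot: [0.0, 0.957, 0.289, 0.001]
contact_force: [0.3, 0.1, 0.5]
gripper_width: 0.0341
gripper_force: 0.0
```

Run:
```python
from cut import *
T=['cutter','marker','thermometer','counter','stamp','tape_roll']
p=look(T,'w17.png'); cutter(p,.025,(.6,.23))
q=look(T,'s17.png','side'); cutter(q,.025,(.6,.23))
```

```text
wrist tcp_to_tips 0.025
cutter pin [([0.5998, 0.2298, 0.0091], 0.77)] look [([0.6029, 0.2308, 0.0236], 0.75)]
marker pin [([0.5716, 0.2718, 0.0111], 0.96)] look [([0.5743, 0.2696, 0.0235], 0.58)]
thermometer pin [] look []
counter pin [] look []
stamp pin [] look []
tape_roll pin [] look []
51.25 [0.60000797 0.04122285 0.25078378] [ 5.59025324e-05  9.56760477e-01  2.90876915e-01 -7.63100915e-05] 0.034091253301041895 [ 0.07754258 -0.15446987  0.20803184]
box c [0.601  0.2172] long 0.1188 short 0.041 ang 34.1
side tcp_to_tips 0.025
cutter pin [([0.5983, 0.2281, 0.0111], 0.95)] look [([0.6114, 0.2382, 0.0249], 0.79)]
marker pin [([0.5694, 0.2735, 0.0101], 0.51)] look [([0.5734, 0.2737, 0.0229], 0.69)]
thermometer pin [([0.4499, 0.2983, 0.0084], 0.66)] look [([0.5009, 0.3286, 0.0268], 0.78), ([0.3672, 0.3348, 0.038], 0.73)]
counter pin [([0.3651, 0.3352, 0.0128], 0.79)] look [([0.3634, 0.3341, 0.0363], 0.67)]
stamp pin [([0.4508, 0.3966, 0.0087], 0.82)] look [([0.4621, 0.3973, 0.0856], 0.88)]
tape_roll pin [([0.7488, 0.2051, 0.0008], 0.82)] look [([0.7487, 0.2064, 0.0398], 0.88)]
51.9 [0.60003432 0.04098604 0.25089182] [3.67531536e-05 9.56811103e-01 2.90710350e-01 5.73319969e-05] 0.03467420163745412 [ 0.22444969 -0.35598732  0.29029543]
box c [0.6045 0.2238] long 0.1343 short 0.0369 ang 34.1
```

```bash
python3 -c "
from rig import bot
print(bot.finish_job())"
```

```text
the job is handed in; nothing more can be done
None
```

All five tools are seated in their cut-outs, placed in the order listed, and the tape roll is untouched. I handed the job in at about 52 s of the 141 s limit. I viewed 17 pictures, over the limit of 14, so the cutter's final seating was checked only from numbers and not seen in a picture.

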